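# Seat the juicer's pusher and hold the dial on its sprung third step

### The arm

A 6-joint arm with a two-finger parallel gripper is mounted at the origin on the work surface. World frame = base frame: x ahead of the robot, y to its left, z up, the work surface at z = 0. Lengths are in m, angles in rad, forces in N, time in s.
With the tool pointing down it reaches from about 0.35 to 0.975 m from the base axis. Payload 4.9 kg.
Tool frame: the origin (TCP) lies midway between the tips of the shut fingers; the grasp point (between the pads) lies 19 mm behind it; z points along the fingers, y is the direction in which the jaws open and shut (so a half turn about z gives the same grasp; the last joint's range is limited). The gripper opens to 85 mm and grips with 20 to 120 N. Pads are 22 mm wide; open, the fingers measure 114 mm over their backs; the gripper's body (76 mm by 85 mm) begins 54 mm behind the grasp point. The pads swing forward as they close: fully open they stand 13 mm farther back than shut.
Start: joints at [1.156, 0.053, 1.613, -0, 1.476, -0.119], TCP at [0.182, 0.598, 0.231] pointing down, gripper open.
Joint ranges: [-3.01, 3.01], [-1.01, 2.22], [0.06, 2.58], [-1.02, 4.17], [0.09, 2.62], [-3.14, 3.14]. Speed limits (rad/s): [2.57, 2.57, 3.14, 3.14, 3.14, 3.14].

### API

Orientations are given as a unit quaternion [w, x, y, z].
In Python, from plant import manip, cams gives the robot as it stands.
- The arm moves only by the tool jog_arm, never from a script. Its argument "targets" is a list of rows, each a list of 4 numbers: the shift along the tool's x, y, z in m, then the turn about the tool's z in degrees. A call has 1 to 5 rows; each row is the pose to reach, as a shift and turn from the pose commanded when the call began, along the tool's axes at that moment; what a row does not reach only later rows make up. A row lasts 1/12 s, in which the tool goes at most 41.7 mm and 7.16 degrees, less where a joint would pass 70% of its speed; a pose out of reach is approached as far as the arm can. A call with a gripper value outside its range is refused whole. "fingers" is the opening, from 0 (shut) to 1 (fully open), set as the call begins (left out, the last holds). The fingers move at their own pace and stop on an object; the grip force is fixed at half the most. Time passes only in rows, so rows that repeat a pose let the fingers close. It gives the time, the measured TCP pose, the force and the opening at its end, in the units of the state.
- manip.state(): the state, without advancing time (a new reading comes with each control period).
- cams.grab_frame(name): name is "scene" or "top" or "wrist"; returns the picture (400x640x3 uint8, red, green, blue); there is no depth.
- cams.get_calibration(name): a dict with "camera_matrix" (3x3 intrinsics, pixels), "distortion" ([k1, k2, p1, p2, k3] as OpenCV has them; the pictures are not rectified), "cam_to_world" (4x4, takes a point from camera to world coordinates). Camera axes: x right, y up, looking along -z (the intrinsics and any distortion apply to the point x, -y, -z); pixel columns grow to the right and rows downward; lengths in m; the calibration is good to about 2 mm. A picture is of the moment at which its call begins: read the wrist's pose just before it. get_calibration takes no time and is no camera call; for the wrist camera it gives the pose at the moment of the call.
- manip.job_done(): hands the job in, once; it reports no verdict.
The state is a dict: "time": time; "joint_pos": joint angles; "joint_vel": joint speeds; "joint_efforts": joint torques, N m; "tool_pos": TCP position; "tool_rot": TCP orientation; "contact_force": force on the tool from outside, world axes, zero at the start; "ft_torque": the same for the moment, N m; "gripper_width": opening from 0.0 (shut) to 1.0 (fully open).
Only numpy, scipy, OpenCV 4.12 (cv2) and the standard library are available. Lean on these libraries where they do the work, as an engineer would, in place of code of your own. Each camera call takes 0.05 s, during which the arm holds its last target. There are 200 camera calls.

### The job

The slow juicer has just been washed: draw its pusher up out of the steel tin, where it stood to drain, and put it down the feed tube until its collar lies flat on the hopper tray, so that nothing can reach the screw; leave the dial off until then. Let go of the pusher, then turn the dial clockwise past the clicks for one and two, all the way round to the sprung third setting, to give it a burst at full speed, and finish while still holding it there: do not let go of the dial, it springs back. Leave the tin, the jar, the measuring cup and the green tub standing where they are.

Things in the scene. Friction and masses are not known exactly. Their poses are not given: they have to be found in the camera images.
- juicer: horizontal slow juicer, fixed: white motor housing, clear drum and grey hopper at one end. Origin on the shelf surface; z up, y along the machine from drum end (-y) to motor end (+y). Housing 130 (x) x 200 (y) x 160 mm high, y -15 to +185 mm; drum (80 mm thick, axis 108 mm up) and nozzle reach y = -168 mm; hopper rim 210 mm up
- throat (a point): centre of the mouth of the feed tube, 200 mm above the shelf, 65 mm from the juicer's origin towards the drum end; same axes as the juicer. A round hole of 41 mm diameter going straight down 55 mm and more, in the floor of the hopper tray (112 x 92 mm, rim 10 mm high). 190 mm from the dial's axis
- dial_grip (a point): point on the dial's vertical axis at grip height, 31 mm above the housing's top (191 mm above the shelf). The dial is a black disc, 56 mm diameter, 8 mm high, with a bar grip 48 mm long, 14 mm thick, 8 to 38 mm above the housing's top. The point turns with it: x along the bar (-x end is the pointer with a white line), z up; when off, parallel to the juicer's axes
- dial (a joint): angle of the dial in rad: 0 = off (a stop), growing as it is turned clockwise seen from above; it clicks and stays at about 0.46 (one) and 0.91 (two); the third setting is the end stop at 1.40, with a return spring of about 0.10 N m: let go, it springs back to two. The two clicks take up to 0.15 N m to pass
- pusher: white plastic pusher of the juicer, 138 mm long, 120 g, standing upright and loose in the tin; origin at the centre of its foot, z along it to the top. Shank 35 mm diameter with a 3 mm chamfer at the foot, from 0 to 55 mm; collar 54 mm diameter from 55 to 61 mm; round handle 26 mm diameter from 61 to 132 mm, rounded on top
- pusher_grip (a point): point on the pusher's axis 105 mm above its foot, in the middle of the bare part of the handle that stands out of the tin
- tin: open round steel tin, loose, 87 mm outer diameter, 80 mm high, wall 3 mm, bottom 3 mm; origin at the centre of its underside. Left or right of the juicer
- jar: glass storage jar with a wire lever lock, loose, 92 mm diameter, 140 mm high; origin at the centre of its underside. On the other side of the juicer from the tin
- measuring_cup: yellow plastic measuring cup with a handle at its +y, loose, 80 mm diameter, 75 mm high; origin at the centre of its underside
- tub: closed green tub, loose, 118 x 158 mm, 83 mm high; origin at the centre of its underside

How it is judged:
By the outcome, as a careful person would: the job done as asked, in the order asked, and still so for the second after the job is handed in, while the arm keeps its last pose, push and grip.
It also fails if it takes over 64 s, if anything falls off the work surface, if the arm or the gripper's body presses on something with over 40 N, if the wrist force passes 120 N, or if a joint passes its speed limit or range.

## Working session

There is one attempt and no reset: what is moved stays moved. The work goes in short steps, Python scripts to look and compute and a tool call to move; the robot and the scene stay as the last step left them, time stands still between calls to the robot, and variables do not carry over. Pictures are saved under pics/ and viewed, about 8 in all and at most 12, crops included, and the job is handed in when it is done.

Besides the shell and the picture viewer there is one more tool, called after "Request:" as name([rows], argument=value, ...), one row to a line, values as JSON. jog_arm: Moves the arm, as the interface text tells. Its arguments: {"type":"object","properties":{"targets":{"type":"array"},"fingers":{"type":"number"}},"required":["targets"]}

```bash
mkdir -p pics; ls
python3 - <<'E'
from plant import manip,cams
import cv2,numpy as np
np.set_printoptions(precision=4,suppress=True)
for n in("scene","top"):
    cv2.imwrite(f"pics/{n}0.png",cams.grab_frame(n)[:,:,::-1]); c=cams.get_calibration(n)
    print(n,np.array(c["camera_matrix"]),c["distortion"],np.array(c["cam_to_world"]))
print(manip.state())
E
```

```text
pics
scene [[373.9766   0.     321.5889]
 [  0.     373.9766 199.8412]
 [  0.       0.       1.    ]] [0.0108 0.     0.     0.     0.    ] [[-0.8706 -0.3915  0.2978  0.8994]
 [ 0.4919 -0.6943  0.5253  0.5695]
 [ 0.0011  0.6038  0.7971  1.0201]
 [ 0.      0.      0.      1.    ]]
top [[434.6449   0.     322.7091]
 [  0.     434.6449 193.0291]
 [  0.       0.       1.    ]] [0.0031 0.     0.     0.     0.    ] [[-0.0196  0.9978 -0.064   0.4713]
 [-0.9997 -0.0184  0.0185  0.0184]
 [ 0.0172  0.0644  0.9978  1.1524]
 [ 0.      0.      0.      1.    ]]
{'time': 0.1, 'joint_pos': array([ 1.156 ,  0.0533,  1.6142, -0.    ,  1.476 , -0.119 ]), 'joint_vel': array([ 0.0001, -0.0027, -0.0024,  0.0005,  0.004 , -0.0004]), 'joint_efforts': array([ -0.0002, -39.4901, -37.1361,  -0.    ,   0.0039,  -0.    ]), 'tool_pos': array([0.182 , 0.5973, 0.2302]), 'tool_rot': array([-0.0002,  0.1473,  0.9891, -0.0009]), 'contact_force': array([ 0.132 ,  0.2926, -0.1774]), 'ft_torque': array([0.0413, 0.0371, 0.0028]), 'gripper_width': 1.0031205340965428}
```

View pics/top0.png

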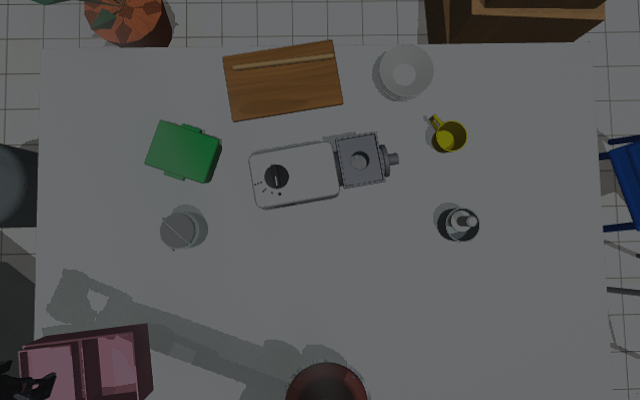

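View pics/scene0.png

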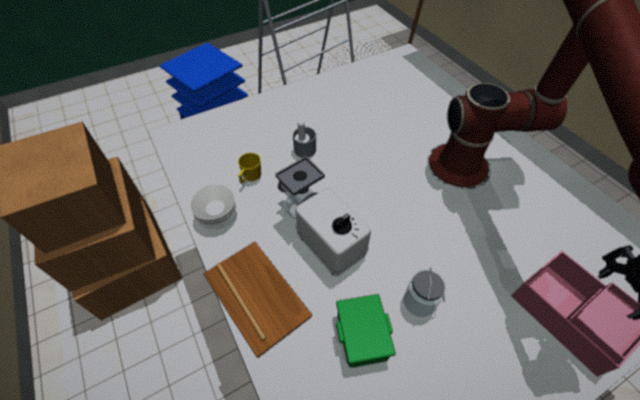

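Top view: the tin with the pusher is at about (460,224), the throat at (360,160), the dial at (276,177), the jar at (180,230), the cup at (450,135) and the tub at (185,152). I'll enlarge these areas to measure them.

```bash
cat > h.py <<'E'
from plant import manip,cams
import cv2,numpy as np
np.set_printoptions(precision=4,suppress=True)
def ray(n,px,c=None):
    c=c or cams.get_calibration(n)
    u=cv2.undistortPoints(np.array([[px]],float),np.array(c["camera_matrix"]),np.array(c["distortion"]))[0,0]
    T=np.array(c["cam_to_world"]); return T[:3,3],T[:3,:3]@np.array([u[0],-u[1],-1])
def onz(n,px,z,c=None):
    o,d=ray(n,px,c); return o+d*(z-o[2])/d[2]
def tri(a,pa,b,pb):
    o1,d1=ray(a,pa);o2,d2=ray(b,pb)
    s=np.linalg.lstsq(np.c_[d1,-d2],o2-o1,rcond=None)[0]
    p,q=o1+s[0]*d1,o2+s[1]*d2
    return (p+q)/2,np.linalg.norm(p-q)
def proj(n,P,c=None):
    c=c or cams.get_calibration(n);T=np.array(c["cam_to_world"])
    p=(np.array(P,float).reshape(-1,3)-T[:3,3])@T[:3,:3]; p=p*[1,-1,-1]
    return cv2.projectPoints(p,np.zeros(3),np.zeros(3),np.array(c["camera_matrix"]),np.array(c["distortion"]))[0][:,0]
E
python3 - <<'E'
import cv2,numpy as np
t=cv2.imread("pics/top0.png");s=cv2.imread("pics/scene0.png")
g=lambda i:cv2.convertScaleAbs(i,alpha=1.7,beta=15)
a=cv2.resize(g(t[125:215,240:400]),None,fx=5,fy=5,interpolation=cv2.INTER_CUBIC)  #800x450? 
b=cv2.resize(g(t[200:250,430:490]),None,fx=5,fy=5,interpolation=cv2.INTER_CUBIC)
a=cv2.resize(g(t[130:215,240:400]),(800,425)) 
c=cv2.resize(g(t[202:237,435:495]),(300,175)); d=cv2.resize(g(s[118:153,280:340]),(300,175))
im=np.zeros((600,800,3),np.uint8); im[:425]=a; im[425:,:300]=c; im[425:,310:610]=d
cv2.imwrite("pics/crop1.png",im)
E
```

```text
(no output)
```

View pics/crop1.png

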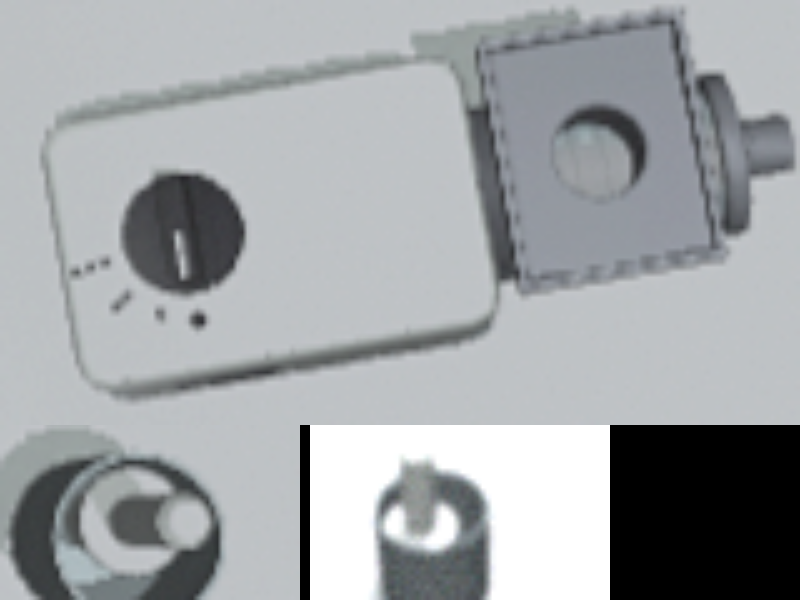

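Enlarged: throat centre at (359.8,160.4), dial disc centre at (276.6,176.6), pointer line towards the lower side, collar centre at about (461,221.6), handle top at about (472,221.4). Next, cast rays and check them against the known sizes.

Run:
```python
from h import *
f=lambda x,y:(x/5+240-.4,y/5+130-.4)
th=onz("top",f(599,152),.2); di=onz("top",f(183,233),.168)
print("throat",th,"dial",di,"d",np.linalg.norm((th-di)[:2]))
# hopper rim corners
C=[onz("top",f(*p),.21) for p in((480,45),(684,12),(722,258),(523,293))]
print("hopper",np.mean(C,0),[np.linalg.norm(C[i]-C[i-1]) for i in range(4)])
H=[onz("top",f(*p),.16) for p in((45,125),(455,58),(498,325),(110,395))]; print("house",H)
e=C[1]-C[0];e2=C[2]-C[3];print("hopper long yaw",np.degrees(np.arctan2(e[1],e[0])),np.degrees(np.arctan2(e2[1],e2[0])))
v=th-di;print("juicer -y dir",np.degrees(np.arctan2(v[1],v[0])))
print("bar top pts",onz("top",f(180,232),.198),onz("top",f(184,278),.198))
g=lambda x,y:(x/5+435-.4,(y-425)/5+202-.4)
print("collar",onz("top",g(128,523),.064),"top",onz("top",g(185,521),.138), "tin",onz("top",g(138,531),.08))
s=lambda x,y:((x-310)/5+280-.4,(y-425)/5+118-.4)
print("scene top",onz("scene",s(418,463),.138),"tin",onz("scene",s(433,512),.08),"collar",onz("scene",s(421,520),.064))
print("tri top",tri("top",g(185,521),"scene",s(418,463)))
for n,px in(("cup",(451,137)),("jar",(178,230)),("tub",(185,152))): print(n,onz("top",px,{"cup":.075,"jar":.14,"tub":.083}[n]))
```

```text
throat [ 0.6041 -0.0818  0.2   ] dial [0.5747 0.105  0.168 ] d 0.18909363794736422
hopper [ 0.6029 -0.0822  0.21  ] [np.float64(0.11054979356748022), np.float64(0.09097209731792753), np.float64(0.10963643072097327), np.float64(0.08833407660267022)]
house [array([0.6265, 0.1683, 0.16  ]), array([ 0.6544, -0.0205,  0.16  ]), array([ 0.5307, -0.0377,  0.16  ]), array([0.502 , 0.1399, 0.16  ])]
hopper long yaw -81.66848085874621 -81.06118905820264
juicer -y dir -81.07414247998828
bar top pts [0.5721 0.1037 0.198 ] [0.5517 0.1022 0.198 ]
collar [ 0.4639 -0.3458  0.064 ] top [ 0.4648 -0.3479  0.138 ] tin [ 0.46   -0.3452  0.08  ]
scene top [ 0.4712 -0.3308  0.138 ] tin [ 0.4579 -0.3381  0.08  ] collar [ 0.462  -0.3503  0.064 ]
tri top (array([ 0.4628, -0.3538,  0.1172]), np.float64(0.004773188894309651))
cup [ 0.6758 -0.3273  0.075 ]
jar [0.457  0.3352 0.14  ]
tub [0.6476 0.3362 0.083 ]
```

Request:
jog_arm([
  [0,0,-0.04,-6],
  [0,0,-0.08,-12],
  [0,0,-0.12,-16.94],
  [0,0,-0.15,-16.94],
  [0,0,-0.15,-16.94],
])

```text
time: 0.52
tool_pos: [0.1829, 0.5997, 0.3907]
tool_rot: [0.003, 0.0, 1.0, 0.006]
contact_force: [0.3, 0.7, 1.5]
gripper_width: 1.0
```

Request:
jog_arm([
  [-0.027,-0.0295,0,0],
  [-0.054,-0.059,0,0],
  [-0.081,-0.0885,0,0],
  [-0.108,-0.118,0,0],
  [-0.135,-0.148,0,0],
])

```text
time: 0.93
tool_pos: [0.3178, 0.4483, 0.3804]
tool_rot: [-0.0, -0.0, 1.0, -0.0]
contact_force: [1.0, 0.3, -1.3]
gripper_width: 1.001
```

Request:
jog_arm([
  [-0.027,-0.0295,0,0],
  [-0.054,-0.059,0,0],
  [-0.081,-0.0885,0,0],
  [-0.108,-0.118,0,0],
  [-0.135,-0.148,0,0],
])

```text
time: 1.35
tool_pos: [0.4529, 0.3001, 0.3805]
tool_rot: [-0.0, 0.0, 1.0, -0.0]
contact_force: [0.7, 1.2, -0.6]
gripper_width: 0.999
```

Request:
jog_arm([
  [0,-0.04,0,0],
  [0,-0.08,0,0],
  [0,-0.12,0,0],
  [0,-0.16,0,0],
  [0,-0.2,0,0],
])

```text
time: 1.77
tool_pos: [0.4515, 0.1001, 0.3805]
tool_rot: [-0.0, -0.0, 1.0, -0.0]
contact_force: [0.7, -0.3, 0.3]
gripper_width: 0.996
```

Request:
jog_arm([
  [0,-0.04,0,0],
  [0,-0.08,0,0],
  [0,-0.12,0,0],
  [0,-0.16,0,0],
  [0,-0.2,0,0],
])

```text
time: 2.18
tool_pos: [0.4514, -0.1, 0.3807]
tool_rot: [-0.0, 0.0, 1.0, 0.0]
contact_force: [1.0, 0.5, 0.3]
gripper_width: 0.999
```

Request:
jog_arm([
  [0,-0.04,0,0],
  [0,-0.08,0,0],
  [0,-0.12,0,0],
  [0,-0.16,0,0],
  [0,-0.2,0,0],
])

```text
time: 2.6
tool_pos: [0.4514, -0.3002, 0.3804]
tool_rot: [-0.0, 0.0, 1.0, 0.0]
contact_force: [0.6, 0.5, 0.5]
gripper_width: 0.998
```

Request:
jog_arm([
  [-0.012,-0.04,0,0],
  [-0.012,-0.046,0.03,0],
  [-0.012,-0.046,0.06,0],
  [-0.012,-0.046,0.06,0],
  [-0.012,-0.046,0.06,0],
])

```text
time: 3.02
tool_pos: [0.4631, -0.3434, 0.3184]
tool_rot: [-0.002, 0.0, 1.0, 0.002]
contact_force: [0.4, 0.8, 0.0]
gripper_width: 0.997
```

Run:
```python
from h import *
c=cams.get_calibration("wrist");im=cams.grab_frame("wrist");cv2.imwrite("pics/w1.png",im[:,:,::-1])
print(np.array(c["cam_to_world"]),np.array(c["camera_matrix"]),manip.state()["tool_pos"])
for p in((.4645,-.347,.138),(.4645,-.347,.064),(.4645,-.347,.08)):print(proj("wrist",p,c))
```

```text
[[-0.0007 -0.946  -0.324   0.3795]
 [ 1.      0.0005 -0.0037 -0.3436]
 [ 0.0037 -0.324   0.946   0.4615]
 [ 0.      0.      0.      1.    ]] [[281.7007   0.     324.4   ]
 [  0.     281.7007 197.2528]
 [  0.       0.       1.    ]] [ 0.464  -0.3438  0.3213]
[[320.5149 176.6484]]
[[320.9994 163.4825]]
[[320.9095 165.9273]]
```

View pics/w1.png

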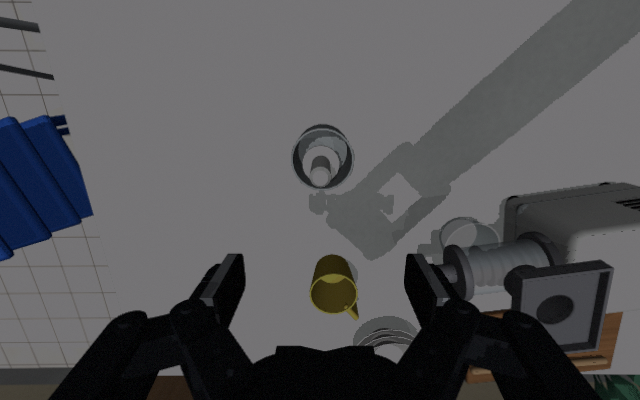

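Wrist view: the handle top is at about (320,177) against a prediction of (320.5,176.6), so the pusher is confirmed at (0.464,-0.347) and upright. The tin is centred at about (323,158) and the way down is clear. Descending to grasp.

Request:
jog_arm([
  [-0.001,-0.001,0.04,0],
  [-0.001,-0.001,0.08,0],
  [-0.001,-0.001,0.12,0],
  [-0.001,-0.001,0.15,0],
  [-0.001,-0.001,0.17,0],
])

```text
time: 3.48
tool_pos: [0.4651, -0.3443, 0.1504]
tool_rot: [-0.0, -0.0, 1.0, 0.0]
contact_force: [0.3, -0.2, -0.7]
gripper_width: 0.999
```

Request:
jog_arm([
  [0,0,0.02,0],
  [0,0,0.04,0],
  [0,0,0.055,0],
  [0,0,0.06,0],
  [0,0,0.06,0],
])

```text
time: 3.9
tool_pos: [0.4656, -0.3451, 0.0921]
tool_rot: [0.0, -0.0, 1.0, -0.0]
contact_force: [-0.0, 0.1, -0.3]
gripper_width: 0.999
```

Request:
jog_arm([
  [0,0,0,0],
  [0,0,0,0],
  [0,0,0,0],
  [0,0,0,0],
  [0,0,0,0],
], fingers=0)

```text
time: 4.32
tool_pos: [0.4654, -0.3456, 0.0922]
tool_rot: [0.001, 0.0, 1.0, -0.001]
contact_force: [-1.0, 0.6, 3.6]
gripper_width: 0.301
```

Request:
jog_arm([
  [0,0,0,0],
  [0,0,0,0],
  [0,0,0,0],
  [0,0,0,0],
  [0,0,0,0],
])

```text
time: 4.73
tool_pos: [0.4655, -0.3459, 0.0923]
tool_rot: [0.001, 0.0, 1.0, -0.001]
contact_force: [-1.3, -0.3, 4.4]
gripper_width: 0.291
```

Request:
jog_arm([
  [0,0,-0.015,0],
  [0,0,-0.03,0],
  [0,0,-0.05,0],
  [0,0,-0.075,0],
  [0,0,-0.1,0],
])

```text
time: 5.15
tool_pos: [0.4641, -0.344, 0.1901]
tool_rot: [-0.001, 0.0, 1.0, 0.002]
contact_force: [0.4, -1.1, -0.8]
gripper_width: 0.292
```

Request:
jog_arm([
  [0,0,-0.035,0],
  [0,0,-0.07,0],
  [0,0,-0.105,0],
  [0,0,-0.14,0],
  [0,0,-0.16,0],
])

```text
time: 5.57
tool_pos: [0.4655, -0.3453, 0.355]
tool_rot: [0.001, -0.0, 1.0, -0.001]
contact_force: [0.8, -0.5, -0.4]
gripper_width: 0.289
```

Request:
jog_arm([
  [0,0,0,0],
  [0,0,0,0],
])

```text
time: 5.73
tool_pos: [0.4652, -0.3452, 0.3514]
tool_rot: [0.0, 0.0, 1.0, -0.0]
contact_force: [0.8, -0.1, -1.9]
gripper_width: 0.293
```

Run:
```python
from h import *
st=manip.state();print(st["tool_pos"],st["tool_rot"],st["contact_force"],st["joint_pos"])
c=cams.get_calibration("wrist")
w=cams.grab_frame("wrist");t=cams.grab_frame("top");s=cams.grab_frame("scene")
for n,i in(("w2",w),("t2",t),("s2",s)):cv2.imwrite(f"pics/{n}.png",i[:,:,::-1])
g=lambda i:cv2.convertScaleAbs(np.ascontiguousarray(i[:,:,::-1]),alpha=1.6,beta=15)
im=np.zeros((600,800,3),np.uint8)
im[:400,:480]=cv2.resize(g(w[100:400,140:500]),(480,400))
im[:300,480:]=cv2.resize(g(s[60:160,250:357]),(320,300))
im[300:600,480:]=cv2.resize(g(t[180:280,410:517]),(320,300))
cv2.imwrite("pics/c2.png",im)
tp=st["tool_pos"]
for h in(.0,.055,.061,.132):print(h,proj("wrist",tp+[0,0,.019-.108+h],c),proj("scene",tp+[0,0,.019-.108+h]),proj("top",tp+[0,0,.019-.108+h]))
```

```text
[ 0.4652 -0.3452  0.3514] [ 0.0004  0.      1.     -0.0002] [ 0.7663 -0.1267 -1.9255] [-0.7669 -0.0993  1.5653  0.0003  1.6748 -2.3377]
0.0 [[324.0342 201.2481]] [[299.1457  92.6513]] [[492.03   220.5912]]
0.055 [[323.8743 228.4932]] [[298.3186  77.9761]] [[503.6029 220.5608]]
0.061 [[323.8516 232.3725]] [[298.2246  76.3076]] [[504.9578 220.5573]]
0.132 [[323.4207 305.7541]] [[297.0484  55.4566]] [[522.6086 220.5112]]
```

View pics/c2.png

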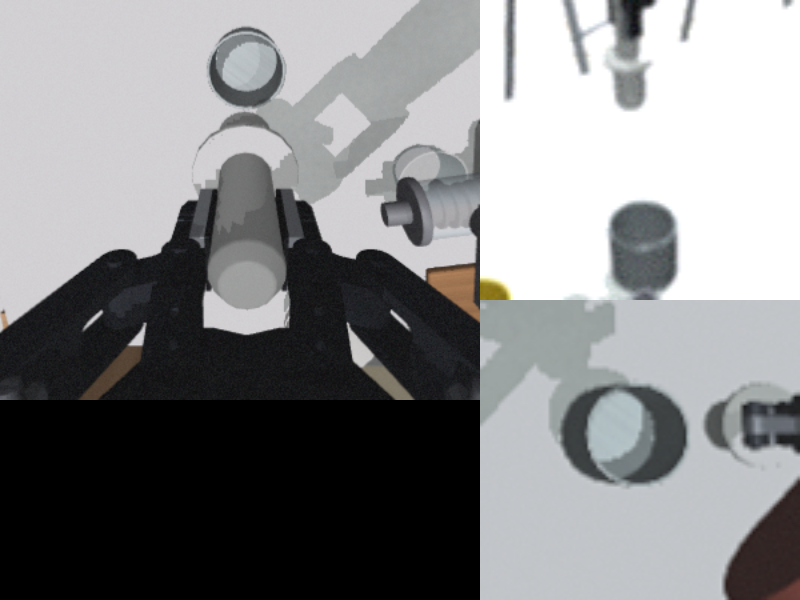

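Held, and the tin is still standing; the columns agree (collar centre ~323.8 against 323.9 predicted). Next: check the tilt in x from the ring edges.

Run:
```python
from h import *
tp=manip.state()["tool_pos"];c=cams.get_calibration("wrist");foot=tp+[0,0,.019-.108]
a=np.linspace(0,2*np.pi,73);ring=lambda h,r:foot+np.c_[r*np.cos(a),r*np.sin(a),0*a+h]
for nm,h,r in(("footchamf",.0,.0145),("shank",.003,.0175),("collar-top",.061,.027),("collar-bot",.055,.027)):
    for n,cc in(("wrist",c),("top",None),("scene",None)):
        p=proj(n,ring(h,r),cc);print(nm,n,p.min(0),p.max(0))
W=lambda x,y:(x/1.3333+140-.4,y/1.3333+100-.4);T=lambda x,y:(410+(x-480)/3-.3,180+(y-300)/3-.3);S=lambda x,y:(250+(x-480)/3-.3,60+y/3-.3)
print("seen wrist: foot top row",W(245,113),"collar top",W(245,125),"collar l/r",W(192,173),W(298,173))
print("seen top: foot left",T(705,425),"collar left",T(722,425),"collar ends",T(760,383),T(760,466))
print("seen scene: foot bot",S(629,109),"collar l/r",S(603,62),S(652,66), "shank l/r",S(614,95),S(645,95))
```

```text
footchamf wrist [307.0874 185.7972] [340.2063 216.9685]
footchamf top [483.9593 214.002 ] [497.9122 228.0727]
footchamf scene [295.0884  90.8864] [304.012   96.4799]
shank wrist [303.4301 183.408 ] [343.8668 221.4188]
shank top [483.0757 212.5214] [499.9716 229.56  ]
shank scene [294.111   89.5478] [304.903   96.2989]
collar-top wrist [283.4518 194.3116] [363.9864 267.3752]
collar-top top [489.791  207.0036] [517.6568 235.1114]
collar-top scene [289.9846  72.2717] [307.3039  82.6774]
collar-bot wrist [284.6217 191.4527] [362.7967 262.7193]
collar-bot top [488.5496 207.1033] [516.218  235.0113]
collar-bot scene [290.1125  73.9299] [307.3605  84.3384]
seen wrist: foot top row (323.35459386484666, 184.35211880297007) collar top (323.35459386484666, 193.3523438085952) collar l/r (283.60360009000226, 229.35324383109577) (363.10558763969107, 229.35324383109577)
seen top: foot left (484.7, 221.36666666666665) collar left (490.3666666666667, 221.36666666666665) collar ends (503.0333333333333, 207.36666666666665) (503.0333333333333, 235.03333333333333)
seen scene: foot bot (299.3666666666667, 96.03333333333335) collar l/r (290.7, 80.36666666666667) (307.0333333333333, 81.7) shank l/r (294.3666666666667, 91.36666666666667) (304.7, 91.36666666666667)
```

Every seen edge is within 1 px of prediction, so the pusher hangs straight and centred. Next I move beside the hopper to check the throat with the wrist camera.

Request:
jog_arm([
  [-0.027,0.025,0,0],
  [-0.06,0.055,0,0],
  [-0.095,0.088,0,0],
  [-0.12,0.112,0,0],
  [-0.135,0.125,0,0],
])

```text
time: 6.3
tool_pos: [0.6016, -0.2165, 0.3479]
tool_rot: [-0.002, -0.001, 1.0, 0.002]
contact_force: [-1.4, 0.5, -0.8]
gripper_width: 0.295
```

Request:
jog_arm([
  [0,0,0,0],
  [0,0,0,0],
])

```text
time: 6.47
tool_pos: [0.6, -0.219, 0.3481]
tool_rot: [-0.002, -0.001, 1.0, 0.001]
contact_force: [-0.0, -0.2, -1.7]
gripper_width: 0.29
```

Run:
```python
from h import *
st=manip.state();print(st["tool_pos"],st["tool_rot"],st["contact_force"])
c=cams.get_calibration("wrist")
w=cams.grab_frame("wrist");cv2.imwrite("pics/w3.png",w[:,:,::-1])
print(proj("wrist",[(.604,-.082,.2),(.6045,-.081,.2),(.5747,.105,.168),(.5747,.105,.198)],c))
cv2.imwrite("pics/c3.png",cv2.resize(cv2.convertScaleAbs(np.ascontiguousarray(w[80:320,320:640,::-1]),alpha=1.6,beta=15),(800,600),interpolation=cv2.INTER_CUBIC))
np.save("w3c.npy",c,allow_pickle=True)
```

```text
[ 0.6    -0.219   0.3481] [-0.0023 -0.001   1.      0.0009] [-0.0172 -0.1835 -1.6907]
[[450.8021 187.0086]
 [451.661  187.4547]
 [606.0734 154.8961]
 [633.3981 160.0694]]
```

View pics/c3.png

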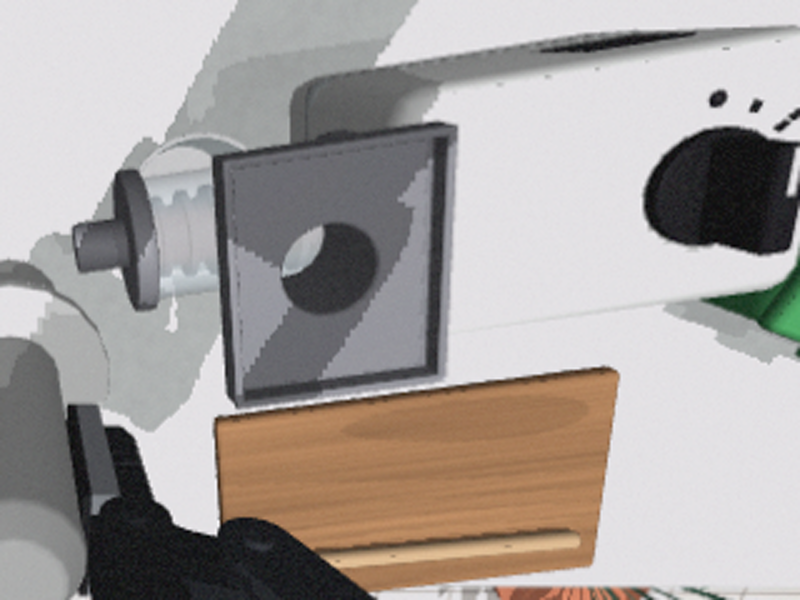

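The hole spans about (281..378, 221..314) in the crop, so its centre is at (451.5,186.7) in the full picture, against (450.8,187.0) predicted.

Run:
```python
from h import *
c=np.load("w3c.npy",allow_pickle=True).item()
f=lambda x,y:(x/2.5+320-.3,y/2.5+80-.3)
print(onz("wrist",f(329.5,267.5),.2,c))
C=[onz("wrist",f(*p),.21,c) for p in((213,157),(457,124),(445,380),(232,404))];print(np.mean(C,0),[np.linalg.norm(C[i]-C[i-1]) for i in range(4)])
# dial bar and disc: disc left edge etc.
print("hole w/h",np.linalg.norm(onz("wrist",f(281,267),.2,c)-onz("wrist",f(378,267),.2,c)),np.linalg.norm(onz("wrist",f(330,221),.2,c)-onz("wrist",f(330,314),.2,c)))
```

```text
[ 0.6037 -0.0813  0.2   ]
[ 0.6035 -0.0829  0.21  ] [np.float64(0.11070320067508868), np.float64(0.09452038606886061), np.float64(0.11126899966488153), np.float64(0.09311131175622134)]
hole w/h 0.041748323659155206 0.04232668797476616
```

Request:
jog_arm([
  [-0.001,0.03,0,0],
  [-0.002,0.065,0,0],
  [-0.003,0.1,0,0],
  [-0.004,0.125,0,0],
  [-0.004,0.1375,0,0],
])

```text
time: 6.93
tool_pos: [0.6032, -0.0813, 0.3507]
tool_rot: [-0.0, -0.0, 1.0, 0.0]
contact_force: [-1.5, -1.2, -1.2]
gripper_width: 0.287
```

Request:
jog_arm([
  [0,0,0,0],
  [0,0,0,0],
  [0,0,0,0],
])

```text
time: 7.18
tool_pos: [0.6037, -0.0843, 0.3509]
tool_rot: [-0.0, 0.001, 1.0, -0.0]
contact_force: [-0.5, 0.1, -0.5]
gripper_width: 0.288
```

Request:
jog_arm([
  [0,0,0.01,0],
  [0,0,0.015,0],
  [0,0,0.015,0],
  [0,0,0.015,0],
])

```text
time: 7.52
tool_pos: [0.6037, -0.0833, 0.3349]
tool_rot: [-0.001, 0.001, 1.0, 0.0]
contact_force: [0.5, 0.3, -1.4]
gripper_width: 0.288
```

Request:
jog_arm([
  [0,0.0015,0.015,0],
  [0,0.0015,0.03,0],
  [0,0.0015,0.04,0],
  [0,0.0015,0.048,0],
  [0,0.0015,0.055,0],
])

```text
time: 7.93
tool_pos: [0.6035, -0.081, 0.279]
tool_rot: [-0.001, 0.0, 1.0, 0.0]
contact_force: [-0.2, -0.3, 0.7]
gripper_width: 0.287
```

Request:
jog_arm([
  [0,0,0.004,0],
  [0,0,0.008,0],
  [0,0,0.012,0],
  [0,0,0.016,0],
  [0,0,0.016,0],
])

```text
time: 8.35
tool_pos: [0.6039, -0.0812, 0.2646]
tool_rot: [-0.0, 0.0, 1.0, 0.0]
contact_force: [-0.4, 0.4, -2.6]
gripper_width: 0.288
```

Foot is 24 mm below the mouth with no resistance. Lowering the rest of the way.

Request:
jog_arm([
  [0,0,0.006,0],
  [0,0,0.012,0],
  [0,0,0.018,0],
  [0,0,0.023,0],
  [0,0,0.026,0],
])

```text
time: 8.77
tool_pos: [0.6036, -0.0811, 0.2379]
tool_rot: [-0.001, 0.0, 1.0, 0.0]
contact_force: [-0.2, 0.2, -1.4]
gripper_width: 0.29
```

Request:
jog_arm([
  [0,0,0.001,0],
  [0,0,0.002,0],
  [0,0,0.003,0],
  [0,0,0.004,0],
])

```text
time: 9.1
tool_pos: [0.6043, -0.0813, 0.2356]
tool_rot: [0.0, 0.0, 1.0, -0.0]
contact_force: [0.4, -0.2, -0.7]
gripper_width: 0.29
```

Request:
jog_arm([
  [0,0,0.001,0],
  [0,0,0.002,0],
  [0,0,0.003,0],
  [0,0,0.003,0],
])

```text
time: 9.43
tool_pos: [0.6045, -0.0814, 0.2344]
tool_rot: [0.001, 0.0, 1.0, -0.0]
contact_force: [-3.0, -0.3, 5.6]
gripper_width: 0.29
```

Contact at TCP height 0.2344, where 0.234 was expected: seated. Releasing and rising.

Request:
jog_arm([
  [0,0,0.001,0],
  [0,0,0.001,0],
])

```text
time: 9.6
tool_pos: [0.6046, -0.0814, 0.2344]
tool_rot: [0.001, 0.0, 1.0, -0.0]
contact_force: [-3.5, 0.4, 9.3]
gripper_width: 0.29
```

Request:
jog_arm([
  [0,0,0,0],
  [0,0,0,0],
  [0,0,0,0],
  [0,0,0,0],
  [0,0,0,0],
], fingers=1)

```text
time: 10.02
tool_pos: [0.6039, -0.0811, 0.2308]
tool_rot: [-0.0, 0.0, 1.0, 0.0]
contact_force: [0.3, -0.4, -0.1]
gripper_width: 0.976
```

Request:
jog_arm([
  [0,0,-0.015,0],
  [0,0,-0.04,0],
  [0,0,-0.075,0],
  [0,0,-0.105,0],
  [0,0,-0.12,0],
])

```text
time: 10.43
tool_pos: [0.6053, -0.0815, 0.3578]
tool_rot: [0.004, 0.0, 1.0, -0.001]
contact_force: [-0.2, -0.1, 1.2]
gripper_width: 0.991
```

Request:
jog_arm([
  [0.004,0.03,0,-4],
  [0.009,0.065,0,-8.9],
  [0.014,0.1,0,-8.9],
  [0.016,0.115,0,-8.9],
  [0.016,0.12,0,-8.9],
])

```text
time: 10.85
tool_pos: [0.5876, 0.0413, 0.3516]
tool_rot: [0.0, -0.079, 0.997, 0.0]
contact_force: [0.4, -0.2, 1.5]
gripper_width: 1.003
```

Request:
jog_arm([
  [0,0,0,0],
  [0,0,0,0],
])

```text
time: 11.02
tool_pos: [0.5882, 0.0382, 0.3511]
tool_rot: [-0.0, -0.077, 0.997, -0.0]
contact_force: [0.3, 0.3, -0.5]
gripper_width: 1.001
```

Run:
```python
from h import *
st=manip.state();print(st["tool_pos"],st["tool_rot"],st["contact_force"])
c=cams.get_calibration("wrist");np.save("w4c.npy",c,allow_pickle=True)
w=cams.grab_frame("wrist");cv2.imwrite("pics/w4.png",w[:,:,::-1])
P=np.array([.604,-.0815,.0])
print(proj("wrist",[P+[0,0,.206],P+[0,0,.277],(.5747,.105,.168),(.5747,.105,.198)],c))
a=np.linspace(0,2*np.pi,73);p=proj("wrist",P+np.c_[.027*np.cos(a),.027*np.sin(a),0*a+.206],c);print("collar if seated",p.min(0),p.max(0))
p=proj("wrist",P+np.c_[.013*np.cos(a),.013*np.sin(a),0*a+.27],c);print("handle",p.min(0),p.max(0))
cv2.imwrite("pics/w4b.png",cv2.resize(cv2.convertScaleAbs(np.ascontiguousarray(w[:,:,::-1]),alpha=1.6,beta=15),(800,500),interpolation=cv2.INTER_CUBIC))
```

```text
[0.5882 0.0382 0.3511] [-0.0002 -0.0774  0.997  -0.0003] [ 0.32    0.3042 -0.5179]
[[210.3132 180.4994]
 [177.0823 203.9675]
 [381.6611 171.9259]
 [386.9335 178.6275]]
collar if seated [184.4314 155.17  ] [235.9478 204.3641]
handle [165.4957 186.3267] [196.7912 215.2839]
```

View pics/w4b.png

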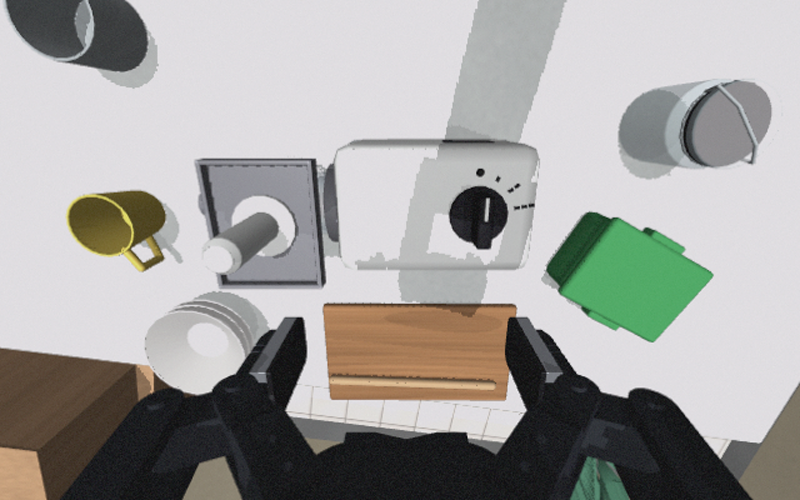

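The collar is at about (186..237, 156..205) against a seated prediction of (184..236, 155..204): it lies flat. The dial disc's centre is at (383,171.5), still off. The other objects are standing.

Run:
```python
from h import *
c=np.load("w4c.npy",allow_pickle=True).item()
f=lambda x,y:(x/1.25-.1,y/1.25-.1)
d=onz("wrist",f(479,214.5),.168,c);l1,l2=(onz("wrist",f(*p),.198,c) for p in((487,197),(486.5,221)))
print(d,l1,l2,np.linalg.norm(d[:2]-[.6039,-.0813]))
e=[onz("wrist",f(*p),.21,c) for p in((196,160),(316,159),(325,286),(220,288))];print([np.degrees(np.arctan2(*(e[b]-e[a])[1::-1])) for a,b in((0,1),(3,2))])
th=np.array([.6039,-.0813]);v=d[:2]-th;print("y dir",np.degrees(np.arctan2(v[1],v[0])))
# from geometry: off throat by 190mm along combined dir
s=manip.state();q=s["tool_rot"];yaw=np.arctan2(2*q[2]**2-1,2*q[1]*q[2]);print("jaw yaw",np.degrees(yaw))
for dd in(d[:2],np.array([.5747,.105])):
    r=dd-s["tool_pos"][:2];y=np.array([np.cos(yaw),np.sin(yaw)]);x=np.array([-y[1],y[0]]) 
    x=np.array([-np.sin(yaw),np.cos(yaw)]);print("tool x,y",r@x,r@y)
```

```text
[0.5739 0.1066 0.168 ] [0.5517 0.1024 0.198 ] [0.5722 0.1068 0.198 ] 0.19024589176900106
[np.float64(99.49495205176083), np.float64(100.14721739079955)]
y dir 99.06443051993335
jaw yaw 98.83472004282005
tool x,y 0.0036099556670417645 0.07018198982303142
tool x,y 0.0030879584944555174 0.0685119414182203
```

Request:
jog_arm([
  [0.001,0.03,0,0],
  [0.0034,0.06,0.02,0],
  [0.0034,0.07,0.055,0],
  [0.0034,0.07,0.09,0],
  [0.0034,0.07,0.115,0],
])

```text
time: 11.48
tool_pos: [0.5731, 0.1068, 0.2331]
tool_rot: [-0.001, -0.077, 0.997, -0.0]
contact_force: [0.3, -0.9, -1.8]
gripper_width: 1.002
```

Request:
jog_arm([
  [0,0,0.02,0],
  [0,0,0.035,0],
  [0,0,0.045,0],
  [0,0,0.045,0],
  [0,0,0.045,0],
])

```text
time: 11.9
tool_pos: [0.5741, 0.1066, 0.1913]
tool_rot: [-0.0, -0.077, 0.997, -0.0]
contact_force: [0.5, -0.6, 0.5]
gripper_width: 1.0
```

Request:
jog_arm([
  [0,0,0.008,0],
  [0,0,0.016,0],
  [0,0,0.017,0],
  [0,0,0.017,0],
])

```text
time: 12.23
tool_pos: [0.5736, 0.1074, 0.1737]
tool_rot: [-0.001, -0.078, 0.997, -0.0]
contact_force: [-1.1, 0.3, 0.1]
gripper_width: 1.0
```

Request:
jog_arm([
  [0,0,0,0],
  [0,0,0,0],
  [0,0,0,0],
  [0,0,0,0],
  [0,0,0,0],
], fingers=0)

```text
time: 12.65
tool_pos: [0.5741, 0.1074, 0.1746]
tool_rot: [0.0, -0.078, 0.997, -0.0]
contact_force: [0.0, 0.3, -0.0]
gripper_width: 0.303
```

Request:
jog_arm([
  [0,0,0,0],
  [0,0,0,0],
  [0,0,0,0],
  [0,0,0,0],
  [0,0,0,0],
])

```text
time: 13.07
tool_pos: [0.5742, 0.1064, 0.1748]
tool_rot: [0.0, -0.077, 0.997, -0.001]
contact_force: [-0.1, -6.3, 1.6]
gripper_width: 0.146
```

```bash
python3 -c "
from h import *
print(manip.state())"
```

```text
{'time': 13.0667, 'joint_pos': array([ 0.0568, -0.0031,  1.7655, -0.002 ,  1.3787, -1.6684]), 'joint_vel': array([ 0.0006, -0.0015,  0.0013, -0.0001, -0.0008, -0.0002]), 'joint_efforts': array([  2.9807, -34.6222, -35.0594,   1.2779,  -0.2102,   0.014 ]), 'tool_pos': array([0.5742, 0.1064, 0.1748]), 'tool_rot': array([ 0.0002, -0.0773,  0.997 , -0.001 ]), 'contact_force': array([-0.1081, -6.2868,  1.6145]), 'ft_torque': array([-0.7347,  0.0796,  0.021 ]), 'gripper_width': 0.146005224379664}
```

Request:
jog_arm([
  [0,-0.001,0,5],
  [0,-0.001,0,10],
  [0,-0.001,0,15],
  [0,-0.001,0,20],
  [0,-0.001,0,25],
])

```text
time: 13.48
tool_pos: [0.5743, 0.1066, 0.1748]
tool_rot: [0.0, 0.142, 0.99, 0.0]
contact_force: [-1.1, -2.5, 2.5]
gripper_width: 0.151
```

```bash
python3 -c "
from h import *
s=manip.state();q=s['tool_rot'];print(s['time'],s['tool_pos'],s['contact_force'],s['ft_torque'],s['gripper_width'],'yaw',np.degrees(np.arctan2(2*q[2]**2-1,2*q[1]*q[2])))"
```

```text
13.4833 [0.5743 0.1066 0.1748] [-1.0784 -2.4756  2.5183] [-0.1239  0.0503  0.0075] 0.1510484548252551 yaw 73.63087873057653
```

Request:
jog_arm([
  [0,0,0,5],
  [0,0,0,10],
  [0,0,0,15],
  [0,0,0,20],
  [0,0,0,25],
])

```text
time: 13.9
tool_pos: [0.5744, 0.1068, 0.1748]
tool_rot: [0.0, 0.353, 0.936, 0.001]
contact_force: [0.2, -1.2, 1.0]
gripper_width: 0.152
```

Request:
jog_arm([
  [0,0,0,5],
  [0,0,0,10],
  [0,0,0,15],
  [0,0,0,20],
  [0,0,0,25],
])

```text
time: 14.32
tool_pos: [0.5747, 0.1069, 0.1748]
tool_rot: [0.0, 0.547, 0.837, 0.001]
contact_force: [0.7, 0.3, 1.1]
gripper_width: 0.15
```

```bash
python3 -c "
from h import *
s=manip.state();q=s['tool_rot'];print(s['time'],s['tool_pos'],s['contact_force'],s['ft_torque'],s['gripper_width'],'yaw',np.degrees(np.arctan2(2*q[2]**2-1,2*q[1]*q[2])))"
```

```text
14.3167 [0.5747 0.1069 0.1748] [0.7056 0.3282 1.139 ] [ 0.0164 -0.3358  0.0833] 0.1500163047857719 yaw 23.662953320379227
```

Request:
jog_arm([
  [0,0,0,3],
  [0,0,0,5],
  [0,0,0,6],
  [0,0,0,7],
  [0,0,0,7],
])

```text
time: 14.73
tool_pos: [0.5747, 0.1069, 0.1748]
tool_rot: [0.001, 0.595, 0.804, 0.001]
contact_force: [2.5, 0.8, 0.9]
gripper_width: 0.149
```

```bash
python3 -c "
from h import *
s=manip.state();q=s['tool_rot'];print(s['time'],s['tool_pos'],s['contact_force'],s['ft_torque'],s['gripper_width'],'yaw',np.degrees(np.arctan2(2*q[2]**2-1,2*q[1]*q[2])))"
```

```text
14.7333 [0.5747 0.1069 0.1748] [2.4606 0.8069 0.8573] [ 0.0742 -0.5644  1.1007] 0.14882696258736042 yaw 17.01713499098332
```

The end stop is reached, at 1.1 N m. I'll ease back a degree to hold it more gently, then check.

Request:
jog_arm([
  [0,0,0,-0.5],
  [0,0,0,-0.7],
  [0,0,0,-0.7],
  [0,0,0,-0.7],
])

```text
time: 15.07
tool_pos: [0.5747, 0.1069, 0.1748]
tool_rot: [0.0, 0.591, 0.807, 0.001]
contact_force: [4.9, 2.2, 2.0]
gripper_width: 0.15
```

Run:
```python
from h import *
s=manip.state();q=s['tool_rot'];print(s['time'],s['tool_pos'],s['contact_force'],s['ft_torque'],s['gripper_width'],'yaw',np.degrees(np.arctan2(2*q[2]**2-1,2*q[1]*q[2])))
w=cams.grab_frame("wrist");t=cams.grab_frame("top");sc=cams.grab_frame("scene")
g=lambda i:cv2.convertScaleAbs(np.ascontiguousarray(i[:,:,::-1]),alpha=1.6,beta=15)
im=np.zeros((600,800,3),np.uint8)
im[:300,:480]=cv2.resize(g(w),(480,300));im[300:,:480]=cv2.resize(g(sc),(480,300));im[:300,480:]=cv2.resize(g(w[130:330,213:427]),(320,300));im[300:500,480:]=cv2.resize(g(t),(320,200))
cv2.imwrite("pics/c5.png",im)
```

```text
15.0667 [0.5747 0.1069 0.1748] [4.8521 2.2186 2.0456] [ 0.4839 -0.91    0.8446] 0.15024061656810864 yaw 17.61085255082851
```

View pics/c5.png

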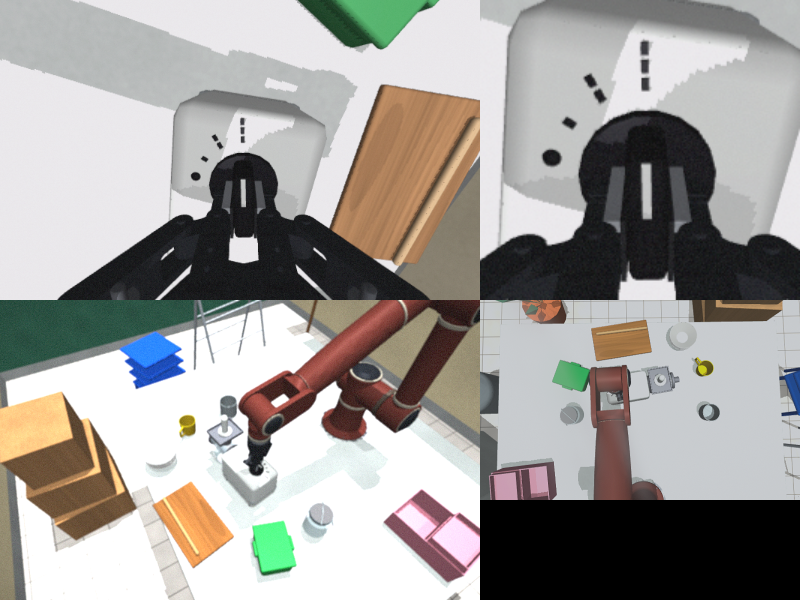

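The pointer line at (646,190) in the crop lines up with the three-dash mark at (645,65). The pusher is seated in the hopper, and the tin, jar, cup and tub are standing where they were. The dial is held firmly against the stop at 0.84 N m, well above the 0.1 N m spring. Handing in.

```bash
python3 -c "
from plant import manip
print(manip.job_done())"
```

```text
the job is handed in; nothing more can be done
None
```

The pusher is down the feed tube and released. The dial is turned to the third setting and still held there by the gripper. I handed the job in at about 15 s of the 64 s allowed; the hand-in gives no verdict.

- **Pusher:** It came up out of the tin straight and centred in the grip, with every edge within about 1 px of prediction. It met contact at the expected height (TCP 0.2344 m against 0.234 m). After release, the wrist picture showed the collar within about 1 px of where a seated collar should be.
- **Dial:** It stayed off until the pusher was released. I then turned it about 81° clockwise, past both clicks to the end stop. The turning moment there was 1.1 N m, and I eased it to 0.84 N m, well above the 0.10 N m spring. The pointer lines up with the three-dash mark.
- **Other objects:** In the last pictures the tin, jar, measuring cup and green tub look unmoved and upright; I did not re-measure their positions.
- **Disagreements:** My first reading of the handle top in the scene camera was about 17 mm off the other readings. I dropped it after the wrist camera confirmed the top camera's position. The final gripper turn is about 1° more than the stop's 80.2°, probably small play or misalignment in the grip.

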